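# Load the labelling nest and set the label count

### The arm

A 7-joint arm with a two-finger parallel gripper is mounted at the origin on a cart in front of the work surface, level with it; the furniture and walls round the work are solid. World frame = base frame: x ahead of the robot, y to its left, z up, the work surface at z = 0. Lengths are in m, angles in rad, forces in N, time in s.
With the tool pointing down it reaches from about 0.35 to 0.9 m from the base axis. Payload 8.1 kg.
Tool frame: the origin (TCP) lies on the centre line of the jaws, within the pads' length; the fingertips stand 14 mm ahead of it and the grasp point (between the pads) lies 5 mm behind it; z points along the fingers, y is the line along which they close (so a half turn about z gives the same grasp; the last joint's range is limited). The gripper opens to 85 mm and grips with 20 to 120 N. Pads are 22 mm wide; open, the fingers measure 114 mm over their backs; the gripper's body (76 mm by 85 mm) begins 54 mm behind the grasp point. The pads swing forward as they close: fully open they stand 13 mm farther back than shut.
Start: joints at [1.164, 0.434, 0.025, 1.573, -0.012, 1.134, -0.075], TCP at [0.187, -0.596, 0.245] pointing down, gripper open.
Joint ranges: [-2.62, 2.62], [-0.44, 2.09], [-1.27, 1.32], [0.08, 2.57], [-1.32, 4.46], [0.12, 2], [-2.74, 2.74]. Speed limits (rad/s): [2.22, 2.22, 3.01, 3.01, 3.14, 3.14, 3.14].

### API

Orientations are given as a rotation vector (axis times angle).
In Python, from plant import status, snapshot, env gives the robot as it stands. The module is installed in compiled form; this text tells all that it offers.
- The arm moves only by the tool apply_moves, never from a script. Its argument "increments" is a list of rows, each an object of numbers: "dx", "dy", "dz": the shift along the tool's x, y, z in m; "twist": the turn about the tool's z in degrees; "jaw": the closure, from -1 (fully open) to 1 (shut). A call has 1 to 5 rows; each row shifts and turns the commanded pose from where the row before left it, along the tool's axes as they then stand; what a row does not reach is not made up. A row lasts 1/8 s, in which the tool goes at most 62.5 mm and 10.7 degrees, less where a joint would pass 70% of its speed; a pose out of reach is approached as far as the arm can. A call with a gripper value outside its range is refused whole. The fingers move at their own pace and stop on an object; "newtons" is the grip in N (left out, the last holds). Time passes only in rows, so rows that do not move let the fingers close. It gives the time, the measured TCP pose, the force, the opening and the grip force at its end, in the units of the state.
- status.observe(): the state, without advancing time (a new reading comes with each control period).
- snapshot(name): name is "scene" or "top"; returns a dict with "img" (400x640x3 uint8, blue, green, red), "depth" (400x640 float32, m along the optical axis (not along the pixel's ray), 0 where there is no reading), "mtx" (3x3 intrinsics, pixels), "dist" ([k1, k2, p1, p2, k3] as OpenCV has them; the pictures are not rectified), "R" (3x3) and "t" (3): a world point X has camera coordinates R X + t. Camera axes: x right, y down, z forward; pixel columns grow to the right and rows downward; lengths in m; the calibration is good to about 2 mm. A picture is of the moment at which its call begins.
- env.hand_in(): hands the job in; it is judged then, once.
The state is a dict: "time_s": time; "qpos": joint angles; "joint_velocities": joint speeds; "effort": joint torques, N m; "eef_pos": TCP position; "tcp_rot": TCP orientation; "force": force on the tool from outside, world axes, zero at the start; "moment": the same for the moment, N m; "grip_width": finger opening in m; "gripper_force": force on a finger pad.
Only numpy, scipy, OpenCV 4.12 (cv2) and the standard library are available. Lean on these libraries where they do the work, as an engineer would, in place of code of your own. Each camera call takes 0.05 s, during which the arm holds its last target. There are 200 camera calls.

### The job

Set the small blue carton down flat in the labelling nest, lengthwise between the yellow marks with its end up to the blue fence, so that its edge holds the red switch roller fully down; do not drop it in. With the carton released there, click the count dial clockwise to its fourth dot (the dots grow from the first, smallest, to the sixth), then let go. Leave the other things on the bench alone.

Things in the scene. Friction and masses are not known exactly. Their poses are not given: they have to be found in the camera images.
- carton_center (a point): Centre (half-way up) of the loose blue carton, 43 mm wide along its own x, 73 mm long along its own y, 31 mm high along z, about 0.2 kg; its centre stands 15.5 mm above what it lies on. It starts flat on the bench at any yaw; grasp it across the 43 mm.
- nest_seat (a point): Where the carton's centre belongs when seated in the fixed nest, 15.5 mm above the nest plate's top. Axes are the nest's: x points to the blue fence, y runs along the fence, z up. The fence face is 39 mm in +x of this point, 2.5 mm beyond the end of a carton centred here. The carton's 73 mm length goes along x, either way round.
- nest: Fixed grey plate 18 mm thick, 132 mm along x, 100 mm along y; origin under the plate on its middle line, 11 mm in -x of nest_seat, same axes. The blue fence across the far (+x) end, 100 mm wide, rises 23 mm above the plate. Sides and near end are open; flat yellow printed marks show the carton's near corners.
- lever_roller (a point): Axis of the red roller (10 mm diameter, 10 mm wide) at the tip of the hinged switch lever, in a slot in the middle of the nest plate, 33 mm in +x of nest_seat (6 mm before the fence face). Untouched it stands 8 mm proud of the plate; a carton resting flat over it pushes it level with the plate. Its spring gives about 0.5 N there, less than the carton's weight.
- switch_lever (a joint): Angle of the switch lever (rad): 0 free and up, about 0.17 when the roller is level with the plate, at most 0.23.
- dial_grip (a point): On the axis of the dial's knob, at mid-height of its bar grip: 42 mm long, 14 mm wide, 24 mm high, top 12 mm above this point. A skirt 42 mm across begins 11 mm below it; the top of the fixed grey housing (86 x 86 x 34 mm) is 18 mm below it. Axes turn with the knob: x along the bar to the end with the white pointer line, z up.
- dial_knob (a joint): Angle of the knob (rad), growing clockwise from above. Six click rests 24 degrees apart: 0 at the first (smallest) dot, 0.419, 0.838, 1.257 at the fourth, 1.676, 2.094 at the sixth (largest). Starts at the first or second dot. Turning takes about 0.06 N m; released near a rest it springs into it; stops just beyond the first and sixth.
- label_box: Cream carton 62 x 92 x 35 mm, a bystander, origin at the centre of its underside.
- tape_roll: Brown tape roll lying flat, 108 mm across, 48 mm high, a bystander, origin at the centre of its underside.
- spring_clamp: Black spring clamp with orange tips, 44 x 103 x 20 mm, a bystander lying on the bench, origin at the centre of its underside.
Not all that is in view belongs to the job. What is shaped like the part that bears carton_center but brown or green is not meant.

How it is judged:
By the outcome, as a careful person would: the job done as asked, in the order asked, and still so for the second after the job is handed in, with the robot touching nothing.
It also fails if it takes over 58 s, if anything falls off the work surface, if the arm or the gripper's body presses on something with over 40 N, if the wrist force passes 120 N, or if a joint passes its speed limit or range.

## Working session

There is one attempt and no reset: what is moved stays moved. The work goes in short steps, Python scripts to look and compute and a tool call to move; the robot and the scene stay as the last step left them, time stands still between calls to the robot, and variables do not carry over. Pictures are saved under pics/ and viewed, at most 10 in all, crops included, and the job is handed in when it is done.

Besides the shell and the picture viewer there is one more tool, called after "Emit:" as name(argument=value, ...) on one line, values as JSON. apply_moves: Moves the arm, as the interface text tells. Its arguments: {"type":"object","properties":{"increments":{"type":"array","items":{"type":"object","properties":{"dx":{"type":"number"},"dy":{"type":"number"},"dz":{"type":"number"},"twist":{"type":"number"},"jaw":{"type":"number"}}}},"newtons":{"type":"number"}},"required":["increments"]}

```bash
mkdir -p pics; cat > h.py <<'E'
import numpy as np, cv2
from plant import status, snapshot, env
from scipy.spatial.transform import Rotation as Ro
def cast(s,uv,z):
    p=cv2.undistortPoints(np.float64(uv).reshape(-1,1,2),s['mtx'],s['dist'])[:,0]
    d=np.c_[p,np.ones(len(p))]@s['R']; c=-s['R'].T@s['t']
    return c+d*((z-c[2])/d[:,2])[:,None]
def proj(s,X):
    return cv2.projectPoints(np.float64(X).reshape(-1,1,3),cv2.Rodrigues(s['R'])[0],s['t'],s['mtx'],s['dist'])[0][:,0]
E
python3 - <<'E'
from h import *
for n in('scene','top'):
    s=snapshot(n); cv2.imwrite(f'pics/{n}0.png',s['img']); print(n,-s['R'].T@s['t'],s['R'].round(3).tolist(),s['mtx'][0,0])
o=status.observe();print(o)
E
```

```text
scene [-0.39764938  0.89477781  1.02569128] [[-0.724, -0.689, -0.018], [-0.405, 0.446, -0.798], [0.558, -0.57, -0.603]] 482.21472316771604
top [ 0.35402791 -0.00471696  1.4038106 ] [[0.005, -1.0, 0.001], [-0.995, -0.005, -0.096], [0.096, -0.001, -0.995]] 404.8325286907413
{'time_s': 0.1, 'qpos': array([ 1.16441891,  0.43513431,  0.02499582,  1.57403992, -0.01159228,
        1.13399466, -0.07506896]), 'joint_velocities': array([ 0.00013393, -0.00021701,  0.000808  , -0.00308278,  0.0011505 ,
        0.00074581, -0.0004561 ]), 'effort': array([ 3.56292592e-03, -6.71749020e+01,  1.02841526e+00, -3.16901350e+01,
        1.59007061e-02,  7.24584752e-03,  1.58939469e-05]), 'eef_pos': array([ 0.1867557 , -0.5959754 ,  0.24460341]), 'tcp_rot': array([-3.10406744e+00, -4.75043871e-01,  5.64844729e-04]), 'force': array([ 1.13866652, -0.53882134, -0.63670305]), 'moment': array([-6.37426874e-02,  4.02457506e-05,  1.86555265e-02]), 'gripper_force': 0.0, 'grip_width': 0.08478803857191455}
```

View pics/top0.png

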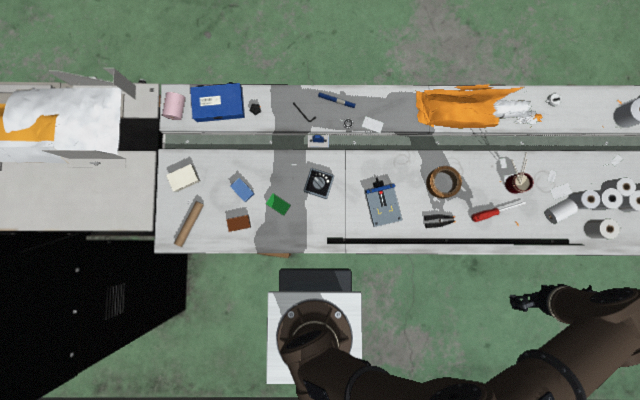

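View pics/scene0.png

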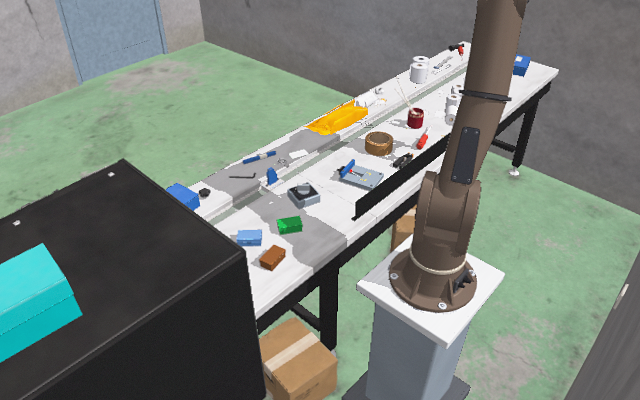

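The top view shows the blue carton at about (241,188), the dial at (319,182) and the nest at (382,203) with its blue fence at (380,187). The scene view agrees. Next I measure with masks and look at an enlarged crop.

```bash
cat > m.py <<'E'
from h import *
def rect(s,box,lo,hi,z):
    u0,v0,u1,v1=box
    hsv=cv2.cvtColor(s['img'],cv2.COLOR_BGR2HSV)
    m=cv2.inRange(hsv,lo,hi); k=np.zeros_like(m); k[v0:v1,u0:u1]=m[v0:v1,u0:u1]
    c=max(cv2.findContours(k,cv2.RETR_EXTERNAL,cv2.CHAIN_APPROX_NONE)[0],key=cv2.contourArea)
    w=cast(s,c[:,0],z)[:,:2]
    r=cv2.minAreaRect(np.float32(w*1000)); return r,cv2.boxPoints(r),c
E
python3 - <<'E'
from m import *
s=snapshot('top')
r,b,c=rect(s,(222,172,258,206),(95,80,60),(125,255,255),.031); print('carton',r,b.round().tolist())
r,b,c=rect(s,(360,170,402,200),(105,120,30),(125,255,255),.041); print('fence',r,b.round().tolist())
r,b,c=rect(s,(300,165,338,205),(0,0,0),(180,255,75),.034); print('dial',r,b.round().tolist())
hsv=cv2.cvtColor(s['img'],cv2.COLOR_BGR2HSV)
for n,lo,hi in(('yellow',(20,90,80),(35,255,255)),('red',(0,150,80),(8,255,255))):
    m=cv2.inRange(hsv,lo,hi)[170:235,355:410]; v,u=np.nonzero(m); print(n,cast(s,np.c_[u+355,v+170],.018 if n=='yellow' else .026)[:,:2].round(3).tolist())
D=s['depth']
for uv in((241,188),(382,210),(450,241),(345,241),(319,182),(439,221),(378,180),(382,190)):
    p=cv2.undistortPoints(np.float64(uv).reshape(1,1,2),s['mtx'],s['dist'])[0,0];d=D[uv[1],uv[0]]
    print(uv,(s['R'].T@(np.r_[p,1]*d-s['t'])).round(3))
a=cv2.resize(s['img'][160:240,290:410],None,fx=6,fy=6,interpolation=cv2.INTER_CUBIC);cv2.imwrite('pics/c1.png',a)
E
```

```text
carton ((496.5061340332031, 248.19525146484375), (75.56631469726562, 40.737510681152344), 45.55038833618164) [[456.0, 235.0], [485.0, 207.0], [538.0, 261.0], [508.0, 289.0]]
fence ((503.38702392578125, -220.15489196777344), (13.476985931396484, 98.0030288696289), 13.315413475036621) [[486.0, -174.0], [508.0, -269.0], [521.0, -266.0], [499.0, -171.0]]
dial ((518.0875244140625, -10.752349853515625), (74.39543151855469, 81.3056411743164), 71.81011199951172) [[468.0, -33.0], [545.0, -59.0], [568.0, 12.0], [491.0, 37.0]]
yellow [[0.444, -0.261], [0.44, -0.261], [0.433, -0.265], [0.43, -0.217], [0.43, -0.265], [0.426, -0.217], [0.423, -0.217], [0.419, -0.217]]
red [[0.494, -0.226], [0.491, -0.223], [0.491, -0.226], [0.491, -0.23], [0.487, -0.223], [0.487, -0.226], [0.487, -0.23]]
(241, 188) [0.502 0.252 0.028]
(382, 210) [ 0.43  -0.231  0.016]
(450, 241) [ 0.325 -0.462  0.01 ]
(345, 241) [ 0.323 -0.104  0.007]
(319, 182) [ 0.52  -0.014  0.063]
(439, 221) [ 0.394 -0.431 -0.003]
(378, 180) [ 0.534 -0.219  0.01 ]
(382, 190) [ 0.5   -0.233  0.007]
```

View pics/c1.png

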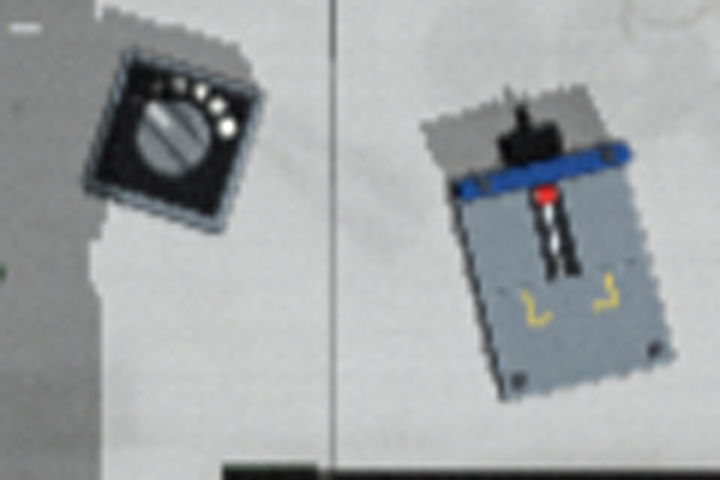

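The crop shows the dial centre near crop (172,138) with the pointer up-left at (155,112) and dots growing clockwise. The nest roller is at crop (545,195), the fence along y≈172, and the yellow corners near (540,322) and (610,305). Next I measure the dial bar and cross-check with the scene camera.

```bash
cat >> h.py <<'E'
def tri(ss,uvs):
    P=[];q=[]
    for s,uv in zip(ss,uvs):
        P.append(np.c_[s['R'],s['t']]); q.append(cv2.undistortPoints(np.float64(uv).reshape(1,1,2),s['mtx'],s['dist'])[0,0].reshape(2,1))
    X=cv2.triangulatePoints(P[0],P[1],q[0],q[1])[:,0]; return X[:3]/X[3]
def go(x,y,z,yaw):
    o=status.observe(); R=Ro.from_rotvec(o['tcp_rot']).as_matrix(); d=R.T@(np.array([x,y,z])-o['eef_pos'])
    yc=np.degrees(np.arctan2(R[1,0],R[0,0])); print('tool d',d.round(4),'twist',round((yc-yaw+180)%360-180,2),'yaw now',yc.round(2),o['eef_pos'].round(4),'tilt',R[2].round(3),'j7',o['qpos'][6].round(2),'t',o['time_s'])
E
python3 - <<'E'
from m import *
T=snapshot('top');S=snapshot('scene')
def cen(s,box,lo,hi):
    u0,v0,u1,v1=box; m=cv2.inRange(cv2.cvtColor(s['img'],cv2.COLOR_BGR2HSV),lo,hi)[v0:v1,u0:u1]; v,u=np.nonzero(m); return (u.mean()+u0,v.mean()+v0),len(u)
seat=np.array([.459,-.232,.0335]);a=np.radians(13.2);R=np.array([[np.cos(a),-np.sin(a),0],[np.sin(a),np.cos(a),0],[0,0,1]])
N=lambda *p:seat+R@np.array(p)
print('pred scene roller/fence tops/plate near corners',proj(S,[N(.033,0,-.0155),N(.039,.05,.0075),N(.039,-.05,.0075),N(-.077,.05,-.0155),N(-.077,-.05,-.0155)]).round(1).tolist())
print('pred top',proj(T,[N(.033,0,-.0155),N(.039,.05,.0075),N(.039,-.05,.0075),N(-.077,.05,-.0155),N(-.077,-.05,-.0155)]).round(1).tolist())
dots=T['img'][160:205,300:340]; m=cv2.inRange(cv2.cvtColor(dots,cv2.COLOR_BGR2HSV),(0,0,110),(180,60,255))
print('dial gray\n',cv2.cvtColor(T['img'],cv2.COLOR_BGR2GRAY)[171:194,306:332])
print('knob pred',proj(T,[[.5181,-.0108,.064],[.52,-.012,.064]]))
a=cv2.resize(S['img'][145:245,230:390],None,fx=5,fy=5,interpolation=cv2.INTER_CUBIC);cv2.imwrite('pics/s1.png',a)
go(.4,-.3,.245,45.5)
E
```

```text
pred scene roller/fence tops/plate near corners [[350.2, 171.8], [342.5, 173.2], [355.0, 159.4], [372.2, 188.1], [383.7, 173.4]]
pred top [[380.1, 192.1], [366.4, 193.0], [395.1, 186.5], [373.5, 226.7], [402.0, 220.1]]
dial gray
 [[132 135 132 113  91  45  16  20  27  39  54  67  73 101 108 100 108 105
  116 131 132 133 133 132 135 149]
 [131 135 130  93 110  36  17  17  16  21  26  28  41  63  70  73 100 107
  102 103 103 120 134 131 133 148]
 [137 137 130  94 102  32  14  19  18  25  42  25  49 116 116  48  60  80
   76  96 109 106 107 101 119 138]
 [133 135 113  98  64  22  19  16  25  49  69  29  43 103 126  46  91 173
  119  64  63  75 103 111 105 102]
 [133 129  95 107  42  24  21  21  16  30  41  15  22  47  67  34 108 225
  110  36  36  35  58  68  75  99]
 [135 126  85  98  35  28  46  40  27  47  41  23  31  33  41  25  57 126
   64  89 123  50  27  27  36  57]
 [133 111  73  56  26  28  32  34  86 155 120  84  69  81 105  83  45  37
   69 186 222 126  36  23  23  41]
 [129  86  73  31  24  20  27  40 118 188 176 128  86  85 102 118 106  60
   48 133 168  81  26  23  27  62
[... 1143 characters left out ...]
55  55  45  30  26  27
   27  21  26  41 102 139 169 200]
 [ 56  37  36  33  25  25  25  24  23  20  29  26  25  22  25  30  28  26
   28  25  25  54 126 148 191 201]
 [ 67  63  74  86  52  50  32  34  26  25  25  24  25  25  27  25  26  28
   27  23  31  67 131 140 197 201]
 [ 71  58  74  85 112 116  99  91  56  31  33  27  25  26  28  23  25  26
   28  26  44 105 140 165 201 201]
 [118 108 145  93 102 117 122 126 115 100  92  58  34  35  25  21  23  25
   26  26  54 131 150 196 203 200]]
knob pred [[318.0590593  182.38994299]
 [318.42165204 181.82585576]]
tool d [ 2.920e-01 -2.189e-01  1.000e-04] twist -28.1 yaw now 17.4 [ 0.1869 -0.5962  0.2449] tilt [-0.    -0.001 -1.   ] j7 -0.08 t 0.25
```

View pics/s1.png

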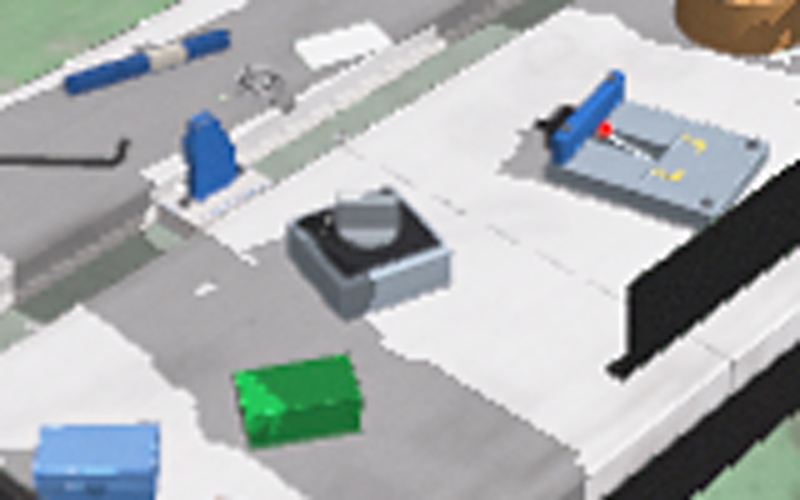

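The scene view confirms the nest prediction within about 1 px (roller at (351,171), plate corner at (372.6,188.8)). Seat ≈ (0.459, -0.232), yaw 13°. The pointer is at the first dot, bar yaw ≈ 44°. Now moving toward the carton.

Emit:
apply_moves(increments=[{"dx": 0.049,"dy": -0.0365,"jaw": -1},{"dx": 0.049,"dy": -0.0365,"jaw": -1},{"dx": 0.049,"dy": -0.0365,"jaw": -1},{"dx": 0.049,"dy": -0.0365,"jaw": -1},{"dx": 0.049,"dy": -0.0365,"jaw": -1}])

```text
invalid input at $.increments[0]: expected keys dx, dy, dz, twist, jaw
```

Emit:
apply_moves(increments=[{"dx": 0.049,"dy": -0.0365,"jaw": -1},{"dx": 0.0287,"dy": -0.055,"jaw": -1},{"dx": 0.0287,"dy": -0.055,"jaw": -1},{"dx": 0.0287,"dy": -0.055,"jaw": -1},{"dx": 0.0287,"dy": -0.055,"jaw": -1}])

```text
invalid input at $.increments[0]: expected keys dx, dy, dz, twist, jaw
```

Emit:
apply_moves(increments=[{"dx": 0.0287,"dy": -0.055,"jaw": -1},{"dx": 0.0287,"dy": -0.055,"jaw": -1},{"dx": 0.0287,"dy": -0.055,"jaw": -1},{"dx": 0.0287,"dy": -0.055,"jaw": -1},{"dx": 0.0287,"dy": -0.055,"jaw": -1}])

```text
invalid input at $.increments[0]: expected keys dx, dy, dz, twist, jaw
```

Emit:
apply_moves(increments=[{"twist": -9.4,"dz": 0.02,"jaw": -1},{"twist": -9.4,"dz": 0.02,"jaw": -1},{"twist": -9.3,"dz": 0.02,"jaw": -1},{"jaw": -1}])

```text
invalid input at $.increments[0]: expected keys dx, dy, dz, twist, jaw
```

```bash
python3 - <<'E'
from m import *
go(.498,.251,.10,45.5)
s=snapshot('top')
print(cast(s,[[318.6,183.05]],.034),cast(s,[[318.2,181.5]],.064))
E
```

```text
tool d [ 0.5503 -0.7153  0.1454] twist -28.1 yaw now 17.4 [ 0.1869 -0.5962  0.2449] tilt [-0.    -0.001 -1.   ] j7 -0.08 t 0.25
[[ 0.51951824 -0.01278975  0.034     ]] [[ 0.52109044 -0.0112561   0.064     ]]
```

All five keys are required in every row.

Emit:
apply_moves(increments=[{"dx": 0.049,"dy": -0.0365,"dz": 0,"twist": 0,"jaw": -1},{"dx": 0.049,"dy": -0.0365,"dz": 0,"twist": 0,"jaw": -1},{"dx": 0.049,"dy": -0.0365,"dz": 0,"twist": 0,"jaw": -1},{"dx": 0.049,"dy": -0.0365,"dz": 0,"twist": 0,"jaw": -1},{"dx": 0.049,"dy": -0.0365,"dz": 0,"twist": 0,"jaw": -1}])

```text
time_s: 0.92
eef_pos: [0.3671, -0.3473, 0.2455]
tcp_rot: [3.105, 0.475, 0.001]
force: [0.9, -0.7, 0.5]
grip_width: 0.0854
gripper_force: 0.0
```

Emit:
apply_moves(increments=[{"dx": 0.049,"dy": -0.0365,"dz": 0,"twist": 0,"jaw": -1},{"dx": 0.0287,"dy": -0.055,"dz": 0,"twist": 0,"jaw": -1},{"dx": 0.0287,"dy": -0.055,"dz": 0,"twist": 0,"jaw": -1},{"dx": 0.0287,"dy": -0.055,"dz": 0,"twist": 0,"jaw": -1},{"dx": 0.0287,"dy": -0.055,"dz": 0,"twist": 0,"jaw": -1}])

```text
time_s: 1.55
eef_pos: [0.4459, -0.0534, 0.2456]
tcp_rot: [3.105, 0.475, 0.001]
force: [0.6, 0.5, 0.2]
grip_width: 0.0855
gripper_force: 0.0
```

Emit:
apply_moves(increments=[{"dx": 0.0287,"dy": -0.055,"dz": 0,"twist": 0,"jaw": -1},{"dx": 0.0287,"dy": -0.055,"dz": 0,"twist": 0,"jaw": -1},{"dx": 0.0287,"dy": -0.055,"dz": 0,"twist": 0,"jaw": -1},{"dx": 0.0287,"dy": -0.055,"dz": 0,"twist": 0,"jaw": -1},{"dx": 0.0287,"dy": -0.055,"dz": 0,"twist": 0,"jaw": -1}])

```text
time_s: 2.17
eef_pos: [0.5007, 0.2518, 0.2454]
tcp_rot: [3.105, 0.474, 0.001]
force: [0.8, -0.2, 0.4]
grip_width: 0.0854
gripper_force: 0.0
```

Emit:
apply_moves(increments=[{"dx": 0,"dy": 0,"dz": 0.02,"twist": -9.4,"jaw": -1},{"dx": 0,"dy": 0,"dz": 0.02,"twist": -9.4,"jaw": -1},{"dx": 0,"dy": 0,"dz": 0.02,"twist": -9.3,"jaw": -1},{"dx": 0,"dy": 0,"dz": 0,"twist": 0,"jaw": -1}])

```text
time_s: 2.68
eef_pos: [0.4997, 0.2493, 0.184]
tcp_rot: [2.898, 1.213, -0.005]
force: [-0.1, 0.3, -0.1]
grip_width: 0.0855
gripper_force: 0.0
```

```bash
python3 - <<'E'
from m import *
go(.498,.251,.10,45.5)
E
```

```text
tool d [ 0.0003 -0.0023  0.084 ] twist -0.06 yaw now 45.44 [0.4997 0.2493 0.184 ] tilt [-0.003 -0.001 -1.   ] j7 -1.59 t 2.675
```

Emit:
apply_moves(increments=[{"dx": 0,"dy": -0.0023,"dz": 0.05,"twist": 0,"jaw": -1},{"dx": 0,"dy": 0,"dz": 0.05,"twist": 0,"jaw": -1},{"dx": 0,"dy": 0,"dz": 0.04,"twist": 0,"jaw": -1},{"dx": 0,"dy": 0,"dz": 0.024,"twist": 0,"jaw": -1},{"dx": 0,"dy": 0,"dz": 0,"twist": 0,"jaw": -1}])

```text
time_s: 3.3
eef_pos: [0.4984, 0.2513, 0.0206]
tcp_rot: [2.899, 1.21, -0.003]
force: [-0.4, -0.2, 1.2]
grip_width: 0.0851
gripper_force: 0.0
```

Emit:
apply_moves(increments=[{"dx": 0,"dy": 0,"dz": 0,"twist": 0,"jaw": 1},{"dx": 0,"dy": 0,"dz": 0,"twist": 0,"jaw": 1},{"dx": 0,"dy": 0,"dz": 0,"twist": 0,"jaw": 1},{"dx": 0,"dy": 0,"dz": 0,"twist": 0,"jaw": 1},{"dx": 0,"dy": 0,"dz": 0,"twist": 0,"jaw": 1}], newtons=35)

```text
time_s: 3.92
eef_pos: [0.4996, 0.2522, 0.0228]
tcp_rot: [-2.898, -1.214, -0.004]
force: [-1.7, -0.4, 9.2]
grip_width: 0.0416
gripper_force: 34.7
```

Emit:
apply_moves(increments=[{"dx": 0,"dy": 0,"dz": 0,"twist": 0,"jaw": 1},{"dx": 0,"dy": 0,"dz": 0,"twist": 0,"jaw": 1},{"dx": 0,"dy": 0,"dz": 0,"twist": 0,"jaw": 1}])

```text
time_s: 4.3
eef_pos: [0.4996, 0.2521, 0.0228]
tcp_rot: [-2.898, -1.214, -0.004]
force: [-1.8, -1.7, 9.3]
grip_width: 0.0418
gripper_force: 34.7
```

Emit:
apply_moves(increments=[{"dx": 0,"dy": 0,"dz": -0.02,"twist": 0,"jaw": 1},{"dx": 0,"dy": 0,"dz": -0.04,"twist": 0,"jaw": 1},{"dx": 0,"dy": 0,"dz": -0.04,"twist": 0,"jaw": 1},{"dx": 0,"dy": 0,"dz": -0.04,"twist": 0,"jaw": 1},{"dx": 0,"dy": 0,"dz": 0,"twist": 0,"jaw": 1}])

```text
time_s: 4.92
eef_pos: [0.5004, 0.2528, 0.1649]
tcp_rot: [-2.897, -1.214, -0.01]
force: [-0.1, -0.3, -2.2]
grip_width: 0.0414
gripper_force: 36.9
```

Emit:
apply_moves(increments=[{"dx": -0.0466,"dy": 0.0388,"dz": 0,"twist": 0,"jaw": 1},{"dx": -0.0466,"dy": 0.0388,"dz": 0,"twist": 0,"jaw": 1},{"dx": -0.0466,"dy": 0.0388,"dz": 0,"twist": 0,"jaw": 1},{"dx": -0.0466,"dy": 0.0388,"dz": 0,"twist": 0,"jaw": 1},{"dx": -0.0466,"dy": 0.0388,"dz": 0,"twist": 0,"jaw": 1}])

```text
time_s: 5.55
eef_pos: [0.4728, -0.0526, 0.1607]
tcp_rot: [-2.897, -1.214, 0.001]
force: [0.9, -0.1, -2.1]
grip_width: 0.0416
gripper_force: 36.9
```

Emit:
apply_moves(increments=[{"dx": -0.0466,"dy": 0.0388,"dz": 0,"twist": 0,"jaw": 1},{"dx": -0.0466,"dy": 0.0388,"dz": 0,"twist": 0,"jaw": 1},{"dx": -0.0466,"dy": 0.0388,"dz": 0,"twist": 0,"jaw": 1},{"dx": 0,"dy": 0,"dz": 0,"twist": 8,"jaw": 1},{"dx": 0,"dy": 0,"dz": 0,"twist": 8,"jaw": 1}])

```text
time_s: 6.18
eef_pos: [0.4577, -0.2328, 0.1603]
tcp_rot: [-3.04, -0.788, 0.002]
force: [-0.5, 0.1, -2.3]
grip_width: 0.0419
gripper_force: 36.8
```

Emit:
apply_moves(increments=[{"dx": 0,"dy": 0,"dz": 0.02,"twist": 8,"jaw": 1},{"dx": 0,"dy": 0,"dz": 0.02,"twist": 8.3,"jaw": 1},{"dx": 0,"dy": 0,"dz": 0,"twist": 0,"jaw": 1},{"dx": 0,"dy": 0,"dz": 0,"twist": 0,"jaw": 1}])

```text
time_s: 6.68
eef_pos: [0.459, -0.2317, 0.1215]
tcp_rot: [-3.12, -0.366, 0.0]
force: [-0.4, 0.6, -1.4]
grip_width: 0.0416
gripper_force: 36.8
```

```bash
python3 - <<'E'
from m import *
go(.459,-.232,.10,13.2); print(status.observe()['force'],status.observe()['grip_width'])
T=snapshot('top');S=snapshot('scene')
a=cv2.resize(T['img'][165:235,345:415],(560,560),interpolation=cv2.INTER_CUBIC)
b=cv2.resize(S['img'][110:215,310:415],(560,560),interpolation=cv2.INTER_CUBIC)
cv2.imwrite('pics/h1.png',cv2.resize(np.hstack([a,b]),(800,400)))
E
```

```text
tool d [-0.      0.0003  0.0215] twist 0.19 yaw now 13.39 [ 0.459  -0.2317  0.1215] tilt [-0. -0. -1.] j7 -1.15 t 6.675
[-0.37570422  0.59637025 -1.40968517] 0.04158362262164736
```

View pics/h1.png

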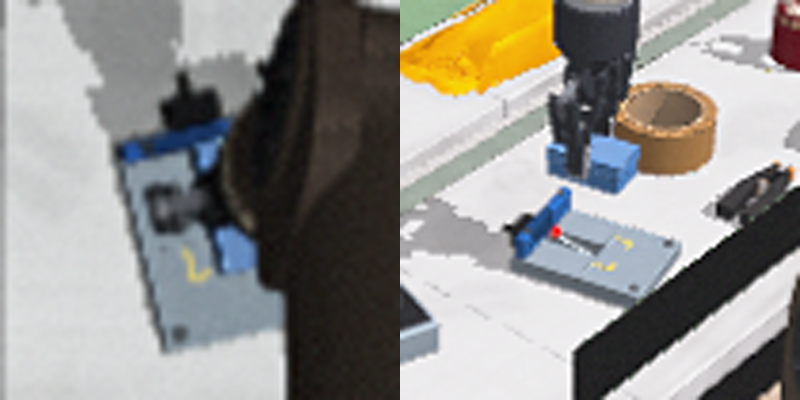

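Left half (top view): carton held above the nest, partly hidden by the arm. Right half (scene view): carton level, corners visible at about crop (548,142), (577,188) and (640,148). I'll check its lengthwise position in the jaws against those edges.

```bash
cat > ck.py <<'E'
from m import *
import sys,itertools
def ck(cx,cy,cz,yaw):
    S=snapshot('scene'); a=np.radians(yaw); c=np.array([np.cos(a),np.sin(a),0]);n=np.array([-np.sin(a),np.cos(a),0])
    P=np.array([[cx,cy,cz]]+[np.array([cx,cy,cz])+i*.0365*c+j*.0215*n+[0,0,k*.0155] for i,j,k in itertools.product((-1,1),repeat=3)])
    p=proj(S,P)
    m=cv2.inRange(cv2.cvtColor(S['img'],cv2.COLOR_BGR2HSV),(98,60,90),(112,190,255)); u0,v0=(p.min(0)-8).astype(int);u1,v1=(p.max(0)+8).astype(int)
    k=np.zeros_like(m);k[v0:v1,u0:u1]=m[v0:v1,u0:u1]
    v,u=np.nonzero(k); print('pred u',p[:,0].min(),p[:,0].max(),'v',p[:,1].min(),p[:,1].max()); print('mask u',u.min()-.5,u.max()+.5,'v',v.min()-.5,v.max()+.5)
    print('px per 10mm along nest x',(proj(S,[P[0],P[0]+.01*c,P[0]+.01*n])-p[0])[1:].round(2).tolist())
    print('\n'.join(''.join('#' if x else '.' for x in r) for r in k[v0:v1,u0:u1]))
E
python3 - <<'E'
from ck import *
ck(.459,-.2317,.1142,13.4)
E
```

```text
pred u 347.1777974733602 371.92238113972087 v 142.53648149597478 161.46541560133204
mask u 343.5 372.5 v 144.5 168.5
px per 10mm along nest x [[-2.6, -0.75], [-1.24, 1.38]]
........................................
........................................
........................................
........................................
........................................
........................................
........................................
........................................
........................................
........................................
........................................
.....................####...............
.....................#######............
...........##........##########.........
..........#####......#############......
..........#####......#############......
..........#####......#############......
.........######......#############......
..........#####......############.......
..........####.......############.......
..........#####......############.......
..........#####.....#############.......
.............####...############........
................###############.........
...................###########..........
.............##........######...........
..............#...........###...........
...........#####........................
..........##.#.#........................
..........#.####........................
.........#..##.#........................
........#####.##........................
.......########.........................
......########..........................
.....#######............................
```

Emit:
apply_moves(increments=[{"dx": 0,"dy": 0,"dz": 0.025,"twist": 0,"jaw": 1},{"dx": 0,"dy": 0,"dz": 0.025,"twist": 0.2,"jaw": 1},{"dx": 0,"dy": 0,"dz": 0.018,"twist": 0,"jaw": 1},{"dx": 0,"dy": 0,"dz": 0.008,"twist": 0,"jaw": 1},{"dx": 0,"dy": 0,"dz": 0,"twist": 0,"jaw": 1}])

```text
time_s: 7.45
eef_pos: [0.4589, -0.2318, 0.0454]
tcp_rot: [-3.121, -0.356, 0.0]
force: [-0.3, -0.7, -1.4]
grip_width: 0.0419
gripper_force: 36.8
```

Emit:
apply_moves(increments=[{"dx": 0,"dy": 0,"dz": 0.0015,"twist": 0,"jaw": 1},{"dx": 0,"dy": 0,"dz": 0.0015,"twist": 0,"jaw": 1},{"dx": 0,"dy": 0,"dz": 0,"twist": 0,"jaw": 1}])

```text
time_s: 7.82
eef_pos: [0.4591, -0.2319, 0.0426]
tcp_rot: [3.121, 0.356, 0.001]
force: [-0.6, -0.4, -1.8]
grip_width: 0.0412
gripper_force: 36.9
```

```bash
python3 - <<'E'
from h import *
go(.459,-.232,.0408,13.2); print(status.observe()['force'])
S=snapshot('scene')
cv2.imwrite('pics/n1.png',cv2.resize(S['img'][140:200,320:400],(800,600),interpolation=cv2.INTER_CUBIC))
E
```

```text
tool d [-0.0001  0.0001  0.0018] twist -0.2 yaw now 13.0 [ 0.4591 -0.2319  0.0426] tilt [ 0.  0. -1.] j7 -1.21 t 7.825
[-0.60413265 -0.39262571 -1.75601489]
```

View pics/n1.png

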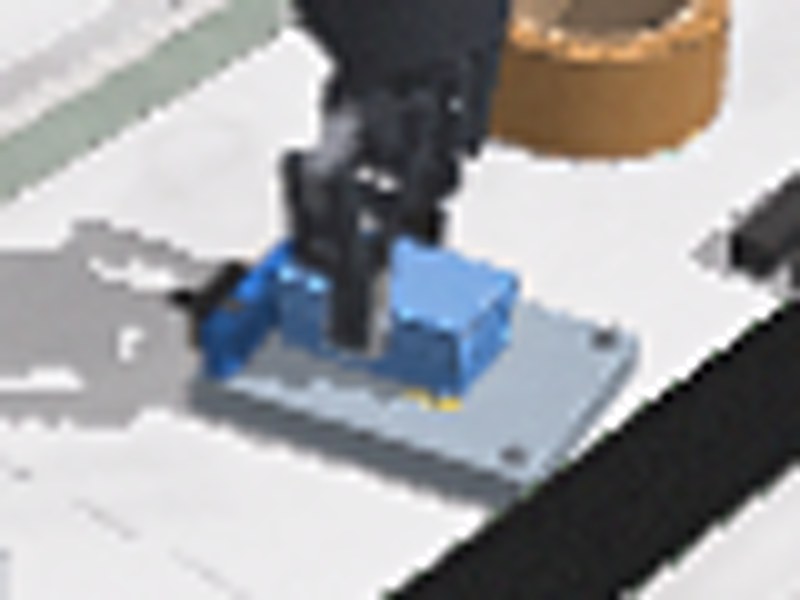

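The carton hovers just over the plate between the marks, near corner at about (460,395) beside the yellow mark at (440,400), with its end close to the fence at (285,310). Easing down to contact.

Emit:
apply_moves(increments=[{"dx": 0,"dy": 0,"dz": 0.001,"twist": 0,"jaw": 1},{"dx": 0,"dy": 0,"dz": 0,"twist": 0,"jaw": 1}])

```text
time_s: 8.12
eef_pos: [0.4588, -0.2318, 0.0413]
tcp_rot: [3.121, 0.356, -0.0]
force: [-0.3, 0.7, -1.9]
grip_width: 0.0415
gripper_force: 36.9
```

Emit:
apply_moves(increments=[{"dx": 0,"dy": 0,"dz": 0.001,"twist": 0,"jaw": 1},{"dx": 0,"dy": 0,"dz": 0,"twist": 0,"jaw": 1}])

```text
time_s: 8.38
eef_pos: [0.4589, -0.2318, 0.0408]
tcp_rot: [3.121, 0.356, 0.0]
force: [-2.2, 1.0, 7.4]
grip_width: 0.0415
gripper_force: 37.9
```

Emit:
apply_moves(increments=[{"dx": 0.001,"dy": 0,"dz": -0.0006,"twist": 0,"jaw": 1},{"dx": 0,"dy": 0,"dz": 0,"twist": 0,"jaw": 1}])

```text
time_s: 8.62
eef_pos: [0.4599, -0.2315, 0.0409]
tcp_rot: [3.121, 0.356, -0.0]
force: [-0.7, 1.0, 0.6]
grip_width: 0.0416
gripper_force: 37.1
```

Emit:
apply_moves(increments=[{"dx": 0.001,"dy": 0,"dz": 0,"twist": 0,"jaw": 1},{"dx": 0,"dy": 0,"dz": 0,"twist": 0,"jaw": 1}])

```text
time_s: 8.88
eef_pos: [0.4604, -0.2314, 0.0409]
tcp_rot: [3.121, 0.355, -0.001]
force: [-3.4, 0.1, 3.4]
grip_width: 0.0419
gripper_force: 37.6
```

Emit:
apply_moves(increments=[{"dx": 0.0006,"dy": 0,"dz": -0.0003,"twist": 0,"jaw": 1},{"dx": 0,"dy": 0,"dz": 0,"twist": 0,"jaw": 1}])

```text
time_s: 9.12
eef_pos: [0.462, -0.231, 0.0412]
tcp_rot: [3.121, 0.356, 0.001]
force: [0.1, -0.6, -2.4]
grip_width: 0.0416
gripper_force: 36.9
```

Emit:
apply_moves(increments=[{"dx": 0.001,"dy": 0,"dz": 0,"twist": 0,"jaw": 1},{"dx": 0,"dy": 0,"dz": 0,"twist": 0,"jaw": 1}])

```text
time_s: 9.38
eef_pos: [0.4627, -0.2308, 0.0412]
tcp_rot: [-3.121, -0.356, -0.001]
force: [0.9, 0.3, -1.7]
grip_width: 0.0418
gripper_force: 36.9
```

```bash
python3 - <<'E'
from ck import *
print(status.observe()['force'],status.observe()['eef_pos'])
S=snapshot('scene')
cv2.imwrite('pics/n2.png',cv2.resize(S['img'][155:195,332:392],(750,500),interpolation=cv2.INTER_CUBIC))
E
```

```text
[ 0.86783511  0.25387307 -1.66794203] [ 0.46272468 -0.23081879  0.04118663]
```

View pics/n2.png

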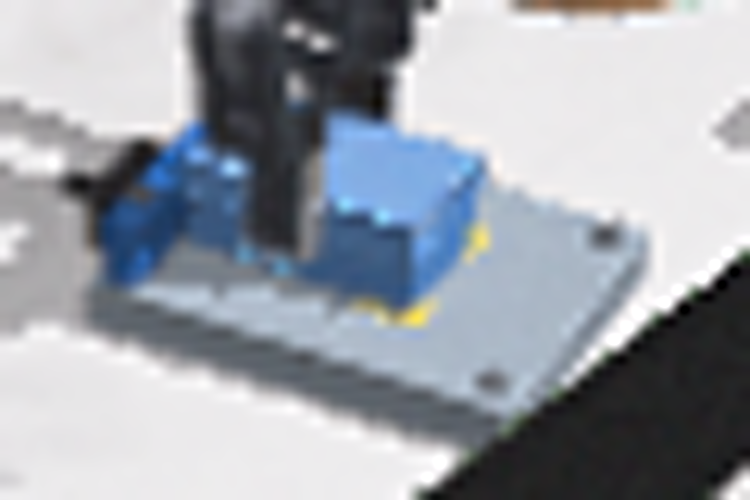

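The carton's end is now almost against the fence, and both yellow corner marks show just outside its near corners at (415,315) and (480,240). Lowering the last half millimetre and releasing.

Emit:
apply_moves(increments=[{"dx": 0,"dy": 0,"dz": 0.0005,"twist": 0,"jaw": 1},{"dx": 0,"dy": 0,"dz": 0,"twist": 0,"jaw": 1},{"dx": 0,"dy": 0,"dz": 0,"twist": 0,"jaw": -0.5},{"dx": 0,"dy": 0,"dz": 0,"twist": 0,"jaw": -0.5},{"dx": 0,"dy": 0,"dz": 0,"twist": 0,"jaw": -0.5}])

```text
time_s: 10.05
eef_pos: [0.4624, -0.231, 0.0407]
tcp_rot: [3.121, 0.356, -0.0]
force: [0.3, 0.1, 0.3]
grip_width: 0.0639
gripper_force: 0.0
```

Emit:
apply_moves(increments=[{"dx": 0,"dy": 0,"dz": 0,"twist": 0,"jaw": -0.7},{"dx": 0,"dy": 0,"dz": -0.02,"twist": 0,"jaw": -0.7},{"dx": 0,"dy": 0,"dz": -0.04,"twist": 0,"jaw": -0.7},{"dx": 0,"dy": 0,"dz": -0.04,"twist": 0,"jaw": -0.7},{"dx": 0,"dy": 0,"dz": 0,"twist": 0,"jaw": -0.7}])

```text
time_s: 10.68
eef_pos: [0.4642, -0.2316, 0.1436]
tcp_rot: [3.119, 0.355, 0.008]
force: [0.1, -0.5, 0.5]
grip_width: 0.0724
gripper_force: 0.0
```

```bash
python3 - <<'E'
from ck import *
ck(.461,-.2315,.0335,13.1)
go(.520,-.012,.141,44)
E
```

```text
pred u 346.0770738079517 370.1272992155376 v 161.3835364095363 180.2650394342387
mask u 339.5 370.5 v 158.5 179.5
px per 10mm along nest x [[-2.52, -0.78], [-1.23, 1.41]]
........................................
........................................
........................................
........................................
........................................
........................................
..............##........................
...............#........................
............#####.......................
...........######.......................
...........#########....................
..........#############.................
.........#################..............
........#####################...........
........########################........
......###########################.......
.....############################.......
......###########################.......
...#############################........
..##############################........
..##############################........
..#.####.#########.############.........
..#####.....###################.........
..#####........################.........
..####............############..........
.....................########...........
.........................#..............
........................................
........................................
........................................
........................................
........................................
........................................
........................................
........................................
tool d [ 0.1047 -0.2009  0.0007] twist -31.01 yaw now 12.99 [ 0.4632 -0.2313  0.1419] tilt [ 0.002  0.002 -1.   ] j7 -1.15 t 10.725
```

Emit:
apply_moves(increments=[{"dx": 0.0262,"dy": -0.0502,"dz": 0,"twist": 0,"jaw": -0.4},{"dx": 0.0262,"dy": -0.0502,"dz": 0,"twist": 0,"jaw": -0.4},{"dx": 0.0262,"dy": -0.0502,"dz": 0,"twist": 0,"jaw": -0.4},{"dx": 0.0262,"dy": -0.0502,"dz": 0,"twist": 0,"jaw": -0.4},{"dx": 0,"dy": 0,"dz": 0,"twist": -8,"jaw": -0.4}])

```text
time_s: 11.35
eef_pos: [0.5195, -0.0053, 0.1398]
tcp_rot: [-3.083, -0.589, 0.0]
force: [0.2, -1.2, 0.1]
grip_width: 0.0593
gripper_force: 0.0
```

Emit:
apply_moves(increments=[{"dx": 0,"dy": 0,"dz": 0.01,"twist": -8,"jaw": -0.4},{"dx": 0,"dy": 0,"dz": 0.01,"twist": -8,"jaw": -0.4},{"dx": 0,"dy": 0,"dz": 0,"twist": -7,"jaw": -0.4},{"dx": 0,"dy": 0,"dz": 0,"twist": 0,"jaw": -0.4}])

```text
time_s: 11.85
eef_pos: [0.5185, -0.0118, 0.1194]
tcp_rot: [-2.912, -1.175, 0.003]
force: [0.5, 0.0, -0.3]
grip_width: 0.0597
gripper_force: 0.0
```

```bash
python3 - <<'E'
from ck import *
go(.520,-.012,.058,44)
T=snapshot('top');S=snapshot('scene')
a=cv2.resize(T['img'][170:230,350:410],(400,400),interpolation=cv2.INTER_CUBIC)
b=cv2.resize(S['img'][155:215,260:320],(400,400),interpolation=cv2.INTER_CUBIC)
cv2.imwrite('pics/d1.png',np.hstack([a,b]))
E
```

```text
tool d [0.001  0.0013 0.0614] twist -0.04 yaw now 43.96 [ 0.5185 -0.0118  0.1194] tilt [-0.001 -0.002 -1.   ] j7 -1.16 t 11.85
```

View pics/d1.png

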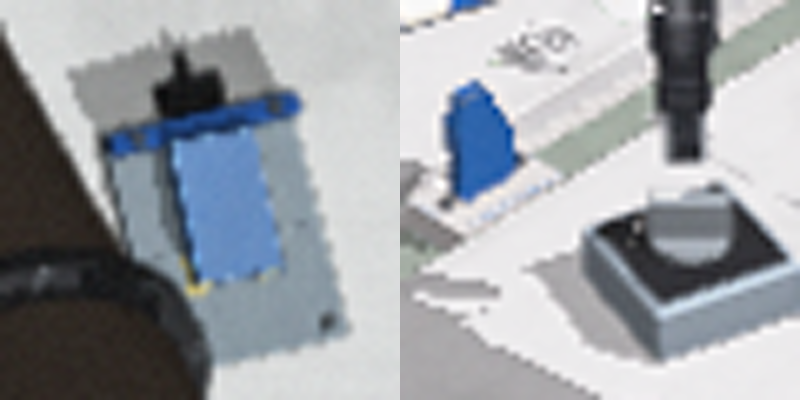

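Left half: carton seated against the fence between the marks. Right half: the jaws are over the knob, in line with its bar. Descending onto the bar.

Emit:
apply_moves(increments=[{"dx": 0.001,"dy": 0.0013,"dz": 0.025,"twist": 0,"jaw": -0.4},{"dx": 0,"dy": 0,"dz": 0.02,"twist": 0,"jaw": -0.4},{"dx": 0,"dy": 0,"dz": 0.014,"twist": 0,"jaw": -0.4},{"dx": 0,"dy": 0,"dz": 0,"twist": 0,"jaw": -0.4}])

```text
time_s: 12.45
eef_pos: [0.5203, -0.0119, 0.0609]
tcp_rot: [-2.913, -1.176, 0.003]
force: [1.2, 0.7, 0.2]
grip_width: 0.0596
gripper_force: 0.0
```

Emit:
apply_moves(increments=[{"dx": 0,"dy": 0,"dz": 0,"twist": 0,"jaw": 1},{"dx": 0,"dy": 0,"dz": 0,"twist": 0,"jaw": 1},{"dx": 0,"dy": 0,"dz": 0,"twist": 0,"jaw": 1},{"dx": 0,"dy": 0,"dz": 0,"twist": 0,"jaw": 1},{"dx": 0,"dy": 0,"dz": 0,"twist": 0,"jaw": 1}], newtons=30)

```text
time_s: 13.08
eef_pos: [0.5213, -0.0118, 0.0624]
tcp_rot: [2.912, 1.177, 0.001]
force: [-1.4, -0.0, 6.0]
grip_width: 0.0137
gripper_force: 30.9
```

Emit:
apply_moves(increments=[{"dx": 0,"dy": 0,"dz": 0,"twist": 8,"jaw": 1},{"dx": 0,"dy": 0,"dz": 0,"twist": 8,"jaw": 1},{"dx": 0,"dy": 0,"dz": 0,"twist": 8,"jaw": 1},{"dx": 0,"dy": 0,"dz": 0,"twist": 8,"jaw": 1},{"dx": 0,"dy": 0,"dz": 0,"twist": 8,"jaw": 1}])

```text
time_s: 13.7
eef_pos: [0.5217, -0.0127, 0.0624]
tcp_rot: [3.139, 0.102, 0.003]
force: [1.4, -1.5, 1.9]
grip_width: 0.0132
gripper_force: 30.4
```

Emit:
apply_moves(increments=[{"dx": 0,"dy": 0,"dz": 0,"twist": 8,"jaw": 1},{"dx": 0,"dy": 0,"dz": 0,"twist": 8,"jaw": 1},{"dx": 0,"dy": 0,"dz": 0,"twist": 8,"jaw": 1},{"dx": 0,"dy": 0,"dz": 0,"twist": 8,"jaw": 1},{"dx": 0,"dy": 0,"dz": 0,"twist": 0,"jaw": 1}])

```text
time_s: 14.32
eef_pos: [0.5216, -0.0135, 0.0624]
tcp_rot: [3.046, -0.765, 0.003]
force: [-1.4, -4.9, 4.6]
grip_width: 0.0135
gripper_force: 30.7
```

```bash
python3 - <<'E'
from h import *
go(.520,-.012,.058,-28);o=status.observe();print(o['force'],o['moment'],o['grip_width'])
E
```

```text
tool d [-0.0021 -0.0006  0.0044] twist -0.22 yaw now -28.22 [ 0.5216 -0.0135  0.0624] tilt [ 0.002  0.001 -1.   ] j7 -2.22 t 14.325
[-1.36404699 -4.90607198  4.6200118 ] [-1.1225886   0.01492266 -0.14025091] 0.013462578613449381
```

Turned 72°. Release, lift, and move clear so the top camera sees everything.

Emit:
apply_moves(increments=[{"dx": 0,"dy": 0,"dz": 0,"twist": 0,"jaw": -0.5},{"dx": 0,"dy": 0,"dz": 0,"twist": 0,"jaw": -0.5},{"dx": 0,"dy": 0,"dz": 0,"twist": 0,"jaw": -0.5},{"dx": 0,"dy": 0,"dz": -0.03,"twist": 0,"jaw": -0.5},{"dx": 0,"dy": 0,"dz": -0.05,"twist": 0,"jaw": -0.5}])

```text
time_s: 14.95
eef_pos: [0.5197, -0.0118, 0.1413]
tcp_rot: [3.048, -0.759, -0.006]
force: [0.3, -0.3, 0.4]
grip_width: 0.064
gripper_force: 0.0
```

Emit:
apply_moves(increments=[{"dx": -0.02,"dy": -0.055,"dz": -0.02,"twist": 0,"jaw": -0.5},{"dx": -0.02,"dy": -0.055,"dz": 0,"twist": 0,"jaw": -0.5},{"dx": -0.02,"dy": -0.055,"dz": 0,"twist": 0,"jaw": -0.5},{"dx": -0.02,"dy": -0.055,"dz": 0,"twist": 0,"jaw": -0.5},{"dx": 0,"dy": 0,"dz": 0,"twist": 0,"jaw": -0.5}])

```text
time_s: 15.58
eef_pos: [0.5526, 0.2266, 0.1615]
tcp_rot: [-3.048, 0.747, 0.002]
force: [0.2, 0.0, -1.0]
grip_width: 0.0639
gripper_force: 0.0
```

```bash
python3 - <<'E'
from m import *
print(status.observe()['eef_pos'])
T=snapshot('top');S=snapshot('scene')
cv2.imwrite('pics/f1.png',cv2.resize(T['img'][165:235,295:415],(800,467),interpolation=cv2.INTER_CUBIC))
r,b,c=rect(T,(365,184,400,220),(98,60,110),(109,190,255),.049);print(r,b.round().tolist())
E
```

```text
[0.55256607 0.22656142 0.16153285]
((469.55621337890625, -233.24781799316406), (58.78588104248047, 97.71865844726562), 84.50576782226562) [[418.0, -258.0], [515.0, -267.0], [521.0, -209.0], [424.0, -199.0]]
```

View pics/f1.png

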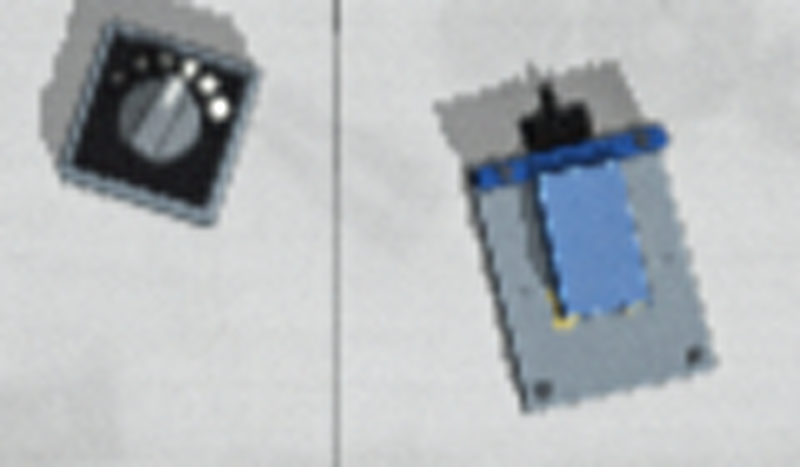

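The top view shows the pointer at the fourth dot (190,68) of dots growing (118,75)→(219,107). The carton is up to the fence with marks at its near corners. I'll check its yaw and position numerically.

```bash
python3 - <<'E'
from m import *
T=snapshot('top');S=snapshot('scene')
hsv=cv2.cvtColor(T['img'],cv2.COLOR_BGR2HSV)
print(hsv[200,384],hsv[205,386],hsv[187,370],hsv[188,385])
m=cv2.inRange(hsv,(98,90,155),(112,190,255))
L=[];Rr=[]
def edges(rows,mask,u0,u1,z):
    l=[];r=[]
    for v in rows:
        u=np.nonzero(mask[v,u0:u1])[0]+u0
        if len(u): l.append((u.min()-.5,v)); r.append((u.max()+.5,v))
    for n,q in(('L',l),('R',r)):
        w=cast(T,q,z)[:,:2]; p=np.polyfit(w[:,0],w[:,1],1); print(n,'yaw',np.degrees(np.arctan(p[0])).round(2),'y at x=.461',np.polyval(p,.461).round(4))
edges(range(192,209),m,370,402,.049)
# plate edges
bench=cv2.inRange(hsv,(95,25,90),(125,255,200))
edges(range(195,219),bench,355,412,.018)
def grey(): 
    print('\n'.join(''.join('#' if x else '.' for x in r) for r in m[182:222,365:405]))
grey()
D=[]
for uv in((379,194),(387,192),(383,200),(383,208),(389,206)):
    p=cv2.undistortPoints(np.float64(uv).reshape(1,1,2),T['mtx'],T['dist'])[0,0]; D.append((T['R'].T@(np.r_[p,1]*T['depth'][uv[1],uv[0]]-T['t']))[2].round(4))
print(D)
E
```

```text
[108 114 190] [107 121 187] [ 80   5 150] [109 183  89]
L yaw 11.62 y at x=.461 -0.2091
R yaw 11.99 y at x=.461 -0.2524
L yaw 12.96 y at x=.461 -0.1813
R yaw 14.21 y at x=.461 -0.2818
........................................
........................................
........................................
........................................
.............................#..........
........................#...............
........................................
.....................##.................
...............########.................
.......#...############.................
...........#############................
...........#############................
...........#############................
...........#############................
............############................
............#############...............
............#############...............
............#############...............
.............############...............
.............#############..............
.............#############..............
.............#############..............
.............#############..............
..............#############.............
..............#############.............
..............#############.............
..............#############.............
..............#############.............
...............########.#...............
...............#######..................
........................................
........................................
........................................
........................................
........................................
........................................
........................................
........................................
........................................
........................................
[np.float64(0.0509), np.float64(0.0461), np.float64(0.0451), np.float64(0.0482), np.float64(0.0474)]
```

Carton is centred within 1 mm, yaw within about 1.5°, and top depth is consistent with lying flat. Handing in.

```bash
python3 -c "
from plant import env; print(env.hand_in())"
```

```text
the job is handed in; nothing more can be done
None
```

The carton is released in the nest, flat between the yellow marks with its end up to the fence, the dial is on its fourth dot, and the job is handed in; the hidden switch roller was not seen directly, and no verdict came back.

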